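# Seat the specimen carrier and hold the gauge probe on its ring mark

## Task

The round specimen carrier stands proud of its holder: push it fully home with the gripper. Then take the pen-shaped gauge probe out of its stand and hold it upright with its sprung tip inside the ring mark (not the cross) on the specimen, pressing lightly, never ramming it, so that the nose is about half way in. Finish like that, still holding the probe on the mark, and leave the other things on the bench where they are.

Things in the scene. Friction and masses are not known exactly. Their poses are not given: they have to be found in the camera images.
- specimen_holder: Fixed specimen holder, screwed down: aluminium base plate 110 x 100 x 8 mm with a dark round housing, 82 mm across, whose top is 34 mm above the bench. It carries the round carrier, coaxial with it. Origin on the bench under the centre; z up; the ring mark lies toward its +y, the cross mark toward its -y; it may be turned to any yaw.
- carrier (a joint): How far the carrier has been pushed into the holder, in m: 0 = fully proud, 0.010 = fully home, flange on the housing (the end stop). It starts between 0 and 0.004, slides straight down against about 8 N of friction and stays where it is left. It is a round aluminium flange 84 mm across and 6 mm thick, with a flat light-grey specimen disc 72 mm across and 1.5 mm thick on top.
- carrier_top (a point): Centre of the specimen's top face, on the holder's axis; 51.5 mm above the bench with the carrier fully proud, 41.5 mm when it is home. A good place to press.
- ring_mark (a point): Centre of the black ring mark on the specimen's top face, 18 mm from the centre toward the holder's +y; ring 16 mm inside, 20 mm outside. The mark is practically flush. Its z points up.
- cross_mark (a point): Centre of the black cross mark (20 mm wide) on the other side of the specimen, 18 mm from the centre; not the spot to measure.
- probe_stand: Fixed stand for the probe: round dark foot 84 mm across, 8 mm thick, with a grey upright tube 42 mm across, top at 70 mm, bore 28 mm open at the top. Origin on the bench under its centre; z up.
- probe: Loose gauge probe, 138 mm long, 0.13 kg, round; upright in the stand, collar on the tube rim. From the tip up (its z): steel nose 6 mm across to 16 mm; barrel 20 mm across to 58; black collar 36 mm across to 64; black handle 26 mm across to 134; stub 16 mm across to 138. Origin at the tip of the uncompressed nose, 12 mm above the bench in the stand. It must rise over 60 mm to come out.
- probe_grip (a point): Point on the probe's axis at mid-handle, 102 mm above the uncompressed tip; take the handle here, fingers pointing down, from any side.
- probe_nose (a joint): How far the sprung nose is pressed into the probe, in m: 0 = out, 0.010 = bottomed. Spring about 0.9 N at first touch, rising 0.3 N per mm to 3.9 N at the bottom; half way is about 2.4 N.
- probe_tip (a point): Centre of the flat nose tip, 6 mm across; it moves with the nose.
- calculator: Bystander: calculator, 112 x 66 x 13 mm, origin under its centre, to be left alone.
- marker: Bystander: red and white marker pen, 135 mm long, 16 mm thick, lying between the work places, origin under its centre, to be left alone.
There are look-alikes about, which are no part of the job. Leave any red look-alike of the probe_stand alone.

How it is judged:
On the way, in this order (a step that is already met when the one before it is completed fails the run):
1. the carrier is pushed fully home (within 1.5 mm of its stop), the probe still in its stand (value of joint carrier above 0.0085 m and z of probe_tip in the frame of probe_stand below 0.03 m), for 0.2 s.
2. the probe is lifted out of its stand in the fingers (z of probe_tip in the frame of probe_stand above 0.072 m and contact force between the fingers and probe above 3 N), for 0.2 s.
At the end, for the whole second after the job is handed in: The carrier is home (within 1.5 mm of its stop); the fingers hold the probe clear of its stand, upright within 0.12 rad, still, its tip on the specimen within 6 mm of the ring's centre, the nose pressed in 2 to 8.5 mm of its 10 mm, the contact force between 0.8 and 6 N (value of joint carrier above 0.0085 m and horizontal distance between probe_tip and ring_mark below 0.006 m and z of probe_tip in the frame of ring_mark below 0.003 m and angle between probe's own z axis and vertical below 0.12 rad and value of joint probe_nose between 0.002 and 0.0085 m and contact force between probe and specimen_holder between 0.8 and 6 N and contact force between the fingers and probe above 3 N and contact force between probe and probe_stand below 0.1 N and linear speed of probe below 0.02 m/s); the arm keeps its last pose, push and grip.
It fails at once if the probe is rammed against the holder or specimen (over 15 N) (contact force between probe and specimen_holder above 15 N).
It fails at once if the calculator is pushed about (more than 4 cm) (distance of calculator from where it was at the start of the episode above 0.04 m).
It fails at once if the marker is pushed about (more than 4 cm) (distance of marker from where it was at the start of the episode above 0.04 m).
It also fails if it takes over 51 s, if anything falls off the work surface, if the arm or the gripper's body presses on something with over 40 N, if the wrist force passes 120 N, or if a joint passes its speed limit or range.

## Robot

A 6-joint arm with a two-finger parallel gripper is mounted at the origin on a cart in front of the work surface, level with it; the furniture and walls round the work are solid. World frame = base frame: x ahead of the robot, y to its left, z up, the work surface at z = 0. Lengths are in m, angles in rad, forces in N, time in s.
With the tool pointing down it reaches from about 0.35 to 0.8 m from the base axis. Payload 7.3 kg.
Tool frame: the origin (TCP) lies midway between the tips of the shut fingers; the grasp point (between the pads) lies 19 mm behind it; z points along the fingers, y is the line along which they close (so a half turn about z gives the same grasp; the last joint's range is limited). The gripper opens to 85 mm and grips with 20 to 120 N. Pads are 22 mm wide; open, the fingers measure 114 mm over their backs; the gripper's body (76 mm by 85 mm) begins 54 mm behind the grasp point. The pads swing forward as they close: fully open they stand 13 mm farther back than shut.
Start: joints at [-1.311, 0.342, 1.524, -0, 1.275, -0.146], TCP at [0.207, -0.482, 0.231] pointing down, gripper open.
Joint ranges: [-2.53, 2.53], [-0.77, 2.02], [0.04, 2.7], [-1, 4.14], [0.28, 2.66], [-3.11, 3.11]. Speed limits (rad/s): [2.57, 2.57, 3.14, 3.14, 3.14, 3.14].

## Interface

Orientations are given as a rotation vector (axis times angle).
In Python, from cell import env gives the robot as it stands.
- The arm moves only by the tool send_rows, never from a script. Its argument "deltas" is a list of rows, each an object of numbers: "dx", "dy", "dz": the shift along the tool's x, y, z in cm; "wx", "wy", "wz": the turn, a rotation vector about the tool's x, y, z in degrees; "jaw": the finger opening in cm, from 0 to 8.54. In form: [{"dx": .., "dy": .., "dz": .., "wx": .., "wy": .., "wz": .., "jaw": ..}, ...]. A call has 1 to 12 rows; each row shifts and turns the commanded pose from where the row before left it, along the tool's axes as they then stand; what a row does not reach is not made up. A row lasts 1/12 s, in which the tool goes at most 41.7 mm and 7.16 degrees, less where a joint would pass 70% of its speed; a pose out of reach is approached as far as the arm can. A call is refused whole if a number of a shift passes 4.17 or a number of a turn 7.16, either way. A call with a gripper value outside its range is refused whole. The fingers move at their own pace and stop on an object; "squeeze" is the grip in N (left out, the last holds). Time passes only in rows, so rows that do not move let the fingers close. It gives the time, the measured TCP pose, the force, the opening and the grip force at its end, in the units of the state.
- env.observe(): the state, without advancing time (a new reading comes with each control period).
- env.snapshot(name): name is "scene" or "top" or "wrist"; returns a dict with "pixels" (384x512x3 uint8, red, green, blue), "intrinsics" (3x3 intrinsics, pixels), "k1" (the pictures are not rectified: a ray, as slopes to the right and down, at radius r is drawn at 1 + k1 r^2 times it, then the intrinsics apply), "R" (3x3) and "t" (3): a world point X has camera coordinates R X + t. Camera axes: x right, y down, z forward; pixel columns grow to the right and rows downward; lengths in m; the calibration is good to about 2 mm. A picture is of the moment at which its call begins. There is no depth.
- env.close_job(): hands the job in; it is judged then, once.
The state is a dict: "time_s": time; "q": joint angles; "qd": joint speeds; "joint_torque": joint torques, N m; "tool_pos": TCP position; "orientation": TCP orientation; "contact_force": force on the tool from outside, world axes, zero at the start; "wrist_torque": the same for the moment, N m; "grip_width": finger opening in m; "grasp_force": force on a finger pad.
Only numpy, scipy, OpenCV 4.12 (cv2) and the standard library are available. Lean on these libraries where they do the work, as an engineer would, in place of code of your own. Each camera call takes 0.05 s, during which the arm holds its last target. There are 200 camera calls.

## Working session

There is one attempt and no reset: what is moved stays moved. The work goes in short steps, Python scripts to look and compute and a tool call to move; the robot and the scene stay as the last step left them, time stands still between calls to the robot, and variables do not carry over. Pictures are saved under pics/ and viewed, at most 10 in all, crops included, and the job is handed in when it is done.

Besides the shell and the picture viewer there is one more tool, called as name([rows], argument=value, ...), one row to a line, values as JSON. send_rows: Moves the arm, as the interface text tells. Its arguments: {"type":"object","properties":{"deltas":{"type":"array","items":{"type":"object","properties":{"dx":{"type":"number"},"dy":{"type":"number"},"dz":{"type":"number"},"wx":{"type":"number"},"wy":{"type":"number"},"wz":{"type":"number"},"jaw":{"type":"number"}}}},"squeeze":{"type":"number"}},"required":["deltas"]}

```bash
ls; mkdir -p pics
cat > h.py <<'E'
import numpy as np, cv2, pickle
from cell import env
def snap(n,f):
    s=env.snapshot(n); cv2.imwrite('pics/'+f+'.png',cv2.cvtColor(np.asarray(s['pixels']),cv2.COLOR_RGB2BGR)); pickle.dump({k:s[k] for k in s},open('pics/'+f+'.pkl','wb')); return s
def load(f): return pickle.load(open('pics/'+f+'.pkl','rb'))
def dist(s): return np.array([s['k1'],0,0,0,0],float)
def ray(s,u,v,z):
    K=np.array(s['intrinsics'],float);R=np.array(s['R']);t=np.array(s['t'])
    p=cv2.undistortPoints(np.array([[[u,v]]],float),K,dist(s))[0,0]
    d=R.T@np.array([p[0],p[1],1]);c=-R.T@t
    return c+d*(z-c[2])/d[2]
def proj(s,X):
    K=np.array(s['intrinsics'],float);R=np.array(s['R'],float)
    return cv2.projectPoints(np.atleast_2d(np.array(X,float)),cv2.Rodrigues(R)[0],np.array(s['t'],float),K,dist(s))[0][:,0]
E
python3 - <<'E'
from h import *
print(env.observe())
a=snap('scene','s0');b=snap('top','t0')
for s in(a,b): print(s['intrinsics'],s['k1'],-np.array(s['R']).T@np.array(s['t']))
E
```

```text
pics
{'time_s': 0.0, 'q': array([-1.31099221e+00,  3.42722061e-01,  1.52500509e+00, -6.39695795e-06,
        1.27540197e+00, -1.46021550e-01]), 'qd': array([ 6.55162710e-04, -1.59096456e-03,  1.84423279e-03, -3.22012116e-05,
       -1.03513401e-03,  6.46183078e-04]), 'joint_torque': array([ 1.49132153e-03, -4.33673036e+01, -2.46011049e+01,  1.21732512e-06,
        7.84600794e-03, -1.79018134e-07]), 'tool_pos': array([ 0.20716355, -0.48196708,  0.23063047]), 'orientation': array([-3.07563613e+00, -6.32797787e-01,  1.46755361e-04]), 'contact_force': array([-0.01819268,  0.34484176, -0.29165915]), 'wrist_torque': array([-0.02193357, -0.01895419,  0.00848806]), 'grasp_force': 0.0, 'grip_width': 0.08529683804400043}
[[360.26726244   0.         259.582554  ]
 [  0.         360.26726244 192.94458427]
 [  0.           0.           1.        ]] -0.035507077595826095 [-0.07938604  0.50331425  0.54779183]
[[385.36839457   0.         247.52353243]
 [  0.         385.36839457 191.51525856]
 [  0.           0.           1.        ]] -0.09503298846868921 [0.32982822 0.04838989 1.19582767]
```

View pics/t0.png

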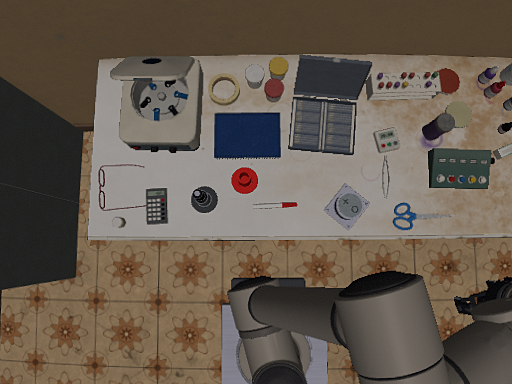

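View pics/s0.png

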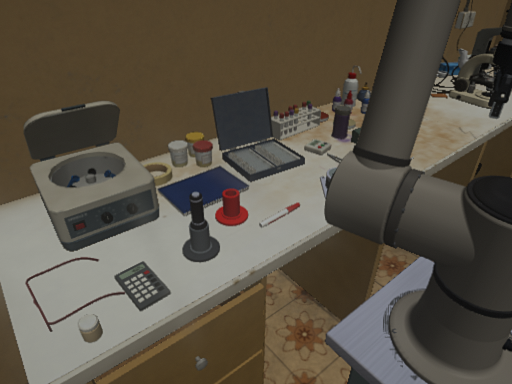

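The top view shows the probe in its stand near (204,198) and the red look-alike stand at (245,180). The holder is near (347,205), the marker at (275,205) and the calculator at (157,206). The only thing that could be taken for the stand is the red one, and it is empty. Next I'll check a close crop.

Run:
```python
from h import *
im=cv2.imread('pics/t0.png')
a=cv2.resize(im[175:235,315:380],None,fx=6,fy=6,interpolation=cv2.INTER_CUBIC)
b=cv2.resize(im[175:235,180:245],None,fx=6,fy=6,interpolation=cv2.INTER_CUBIC)
cv2.imwrite('pics/c0.png',np.hstack([a,b]))
s=load('t0')
print(ray(s,348,204,.05),ray(s,347,206,0.008),ray(s,204,199,.0),ray(s,245,180,0),ray(s,275,205,.01))
print(np.array(s['R']).round(3))
```

```text
[ 0.45006663 -0.22364666  0.05      ] [ 0.44826685 -0.23027688  0.008     ] [0.47323227 0.21467942 0.        ] [0.53288535 0.08589371 0.        ] [ 0.45236644 -0.00707063  0.01      ]
[[-0.002 -1.    -0.025]
 [-0.99   0.005 -0.138]
 [ 0.138  0.025 -0.99 ]]
```

View pics/c0.png

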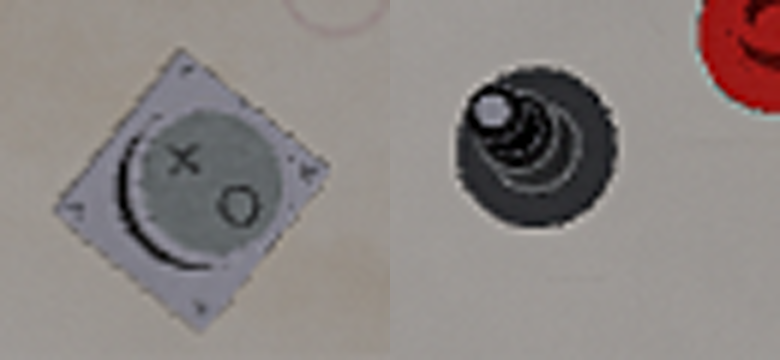

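Run:
```python
from h import *
s=load('t0')
f=lambda x,y,x0,z:ray(s,x0+x/6-.4,175+y/6-.4,z).round(4)
print('disc',f(211,182,315,.0495),'plate',f(192,188,315,.008),'ring',f(239,206,315,.0495),'cross',f(184,160,315,.0495))
print('foot',f(147,148,180,.008),'stub',f(103,109,180,.15))
from scipy.spatial.transform import Rotation as R
o=env.observe();print(R.from_rotvec(o['orientation']).as_matrix().round(3))
s=env.snapshot('wrist');M=R.from_rotvec(o['orientation']).as_matrix()
c=-np.array(s['R']).T@np.array(s['t']);print('cam in tool',(M.T@(c-o['tool_pos'])).round(4),(M.T@np.array(s['R']).T).round(3),s['intrinsics'][0][0])
```

```text
disc [ 0.4473 -0.229   0.0495] plate [ 0.4485 -0.229   0.008 ] ring [ 0.4352 -0.2426  0.0495] cross [ 0.4584 -0.2158  0.0495]
foot [0.4714 0.2132 0.008 ] stub [0.4726 0.2141 0.15  ]
[[ 0.919  0.395 -0.   ]
 [ 0.395 -0.919  0.001]
 [ 0.    -0.001 -1.   ]]
cam in tool [ 0.0771 -0.0016 -0.1431] [[ 0.002 -0.953 -0.302]
 [ 1.     0.002  0.   ]
 [ 0.    -0.302  0.953]] 331.13059753616847
```

send_rows([
  {"dx":2.68,"dy":-1.14,"dz":0.4,"jaw":0},
  {"dx":2.68,"dy":-1.14,"dz":0.4,"jaw":0},
  {"dx":2.68,"dy":-1.14,"dz":0.4,"jaw":0},
  {"dx":2.68,"dy":-1.14,"dz":0.4,"jaw":0},
  {"dx":2.68,"dy":-1.14,"dz":0.4,"jaw":0},
  {"dx":2.68,"dy":-1.14,"dz":0.4,"jaw":0},
  {"dx":2.68,"dy":-1.14,"dz":0.4,"jaw":0},
  {"dx":2.68,"dy":-1.14,"dz":0.4,"jaw":0},
  {"dx":2.68,"dy":-1.14,"dz":0.4,"jaw":0},
  {"dx":2.68,"dy":-1.14,"dz":0.4,"jaw":0},
  {"dx":2.68,"dy":-1.14,"dz":0.4,"jaw":0},
  {"dx":2.68,"dy":-1.14,"dz":0.4,"jaw":0},
])

```text
validation failed for argument at $.de...
```

send_rows([
  {"dz":0.5},
  {"dz":0.5},
  {"dz":0},
])

```text
validation failed for argument at $.de...
```

Run:
```python
from h import *
s=snap('wrist','w1');im=cv2.imread('pics/w1.png');cv2.imwrite('pics/w1b.png',cv2.resize(im,(768,576),interpolation=cv2.INTER_CUBIC))
```

```text
(no output)
```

View pics/w1b.png

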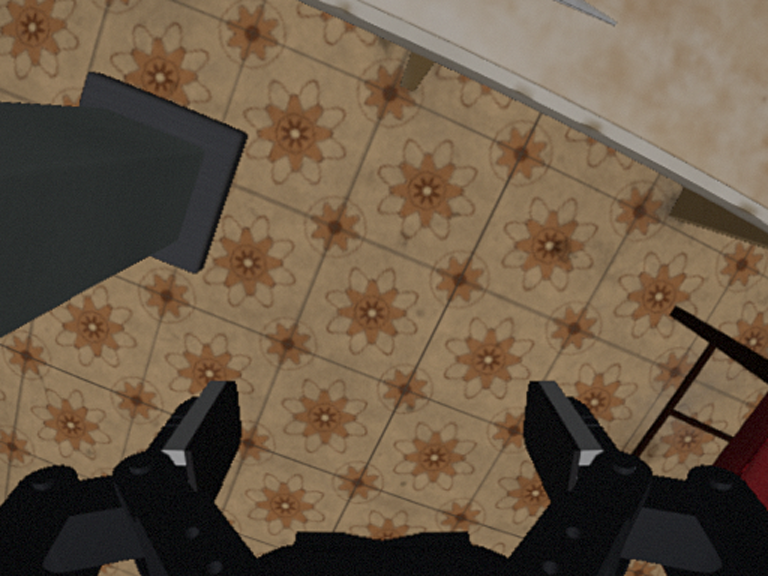

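The arm has not moved: the call was refused, so this picture only shows the floor and the open fingers. I'll try again with every key filled in.

send_rows([
  {"dx":2.68,"dy":-1.14,"dz":0.4,"wx":0,"wy":0,"wz":0,"jaw":0},
])

```text
time_s: 0.28
tool_pos: [0.2255, -0.4641, 0.2274]
orientation: [3.076, 0.627, -0.002]
contact_force: [0.1, -0.6, 0.2]
grip_width: 0.0753
grasp_force: 0.0
```

send_rows([
  {"dx":2.68,"dy":-1.14,"dz":0.4,"wx":0,"wy":0,"wz":0,"jaw":0},
  {"dx":2.68,"dy":-1.14,"dz":0.4,"wx":0,"wy":0,"wz":0,"jaw":0},
  {"dx":2.68,"dy":-1.14,"dz":0.4,"wx":0,"wy":0,"wz":0,"jaw":0},
  {"dx":2.68,"dy":-1.14,"dz":0.4,"wx":0,"wy":0,"wz":0,"jaw":0},
  {"dx":2.68,"dy":-1.14,"dz":0.4,"wx":0,"wy":0,"wz":0,"jaw":0},
  {"dx":2.68,"dy":-1.14,"dz":0.4,"wx":0,"wy":0,"wz":0,"jaw":0},
  {"dx":2.68,"dy":-1.14,"dz":0.4,"wx":0,"wy":0,"wz":0,"jaw":0},
  {"dx":2.68,"dy":-1.14,"dz":0.4,"wx":0,"wy":0,"wz":0,"jaw":0},
  {"dx":2.68,"dy":-1.14,"dz":0.4,"wx":0,"wy":0,"wz":0,"jaw":0},
  {"dx":2.68,"dy":-1.14,"dz":0.4,"wx":0,"wy":0,"wz":0,"jaw":0},
  {"dx":2.68,"dy":-1.14,"dz":0.4,"wx":0,"wy":0,"wz":0,"jaw":0},
  {"dx":0,"dy":0,"dz":0,"wx":0,"wy":0,"wz":0,"jaw":0},
])

```text
time_s: 1.28
tool_pos: [0.4509, -0.2262, 0.1824]
orientation: [-3.074, -0.638, -0.001]
contact_force: [-0.8, 0.4, -0.4]
grip_width: -0.0001
grasp_force: 0.0
```

Run:
```python
from h import *
s=snap('wrist','w2');im=cv2.imread('pics/w2.png');cv2.imwrite('pics/w2b.png',cv2.resize(im,(768,576),interpolation=cv2.INTER_CUBIC))
o=env.observe();print(o['tool_pos'],o['orientation'],o['contact_force'],o['q'],proj(s,[[.448,-.229,.0495],[.436,-.2425,.0495]])*1.5)
```

```text
[ 0.44969666 -0.22778727  0.18269439] [-3.07494409e+00 -6.38803873e-01  9.85773994e-04] [ 0.42952858 -0.92732103  0.26507721] [-6.21140603e-01  3.50769385e-01  1.65485987e+00  2.34768542e-04
  1.13712059e+00  5.39894264e-01] [[387.21839078 280.60137831]
 [399.97319571 307.34046094]]
```

View pics/w2b.png

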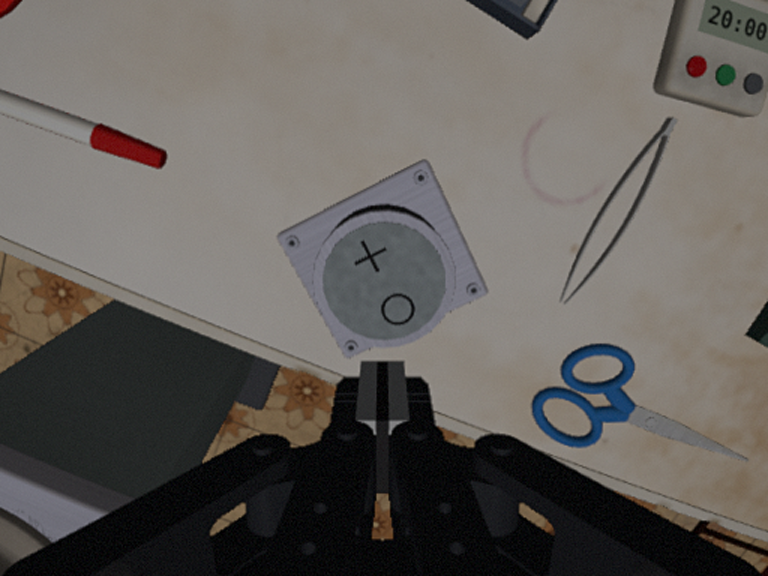

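The disc centre is at (384,281), the ring at (398,309) and the cross at (370,257), all within a few pixels of prediction. I'll compute the positions and approach.

Run:
```python
from h import *
s=load('w2')
g=cv2.cvtColor(s['pixels'],cv2.COLOR_RGB2GRAY)
# refine ring centre: dark pixels near
for n,(u,v) in dict(disc=(384,281),ring=(398,309),cross=(370,257)).items():
    print(n,[ray(s,u/1.5,v/1.5,z).round(4) for z in(.0475,.0515)])
sub=g[195:218,253:278].astype(float);m=sub<70;ys,xs=np.nonzero(m);print(m.sum(),xs.min()+253,xs.max()+253,ys.min()+195,ys.max()+195)
u,v=(xs.min()+xs.max())/2+253,(ys.min()+ys.max())/2+195;print(u,v,ray(s,u,v,.0495))
```

```text
disc [array([ 0.4465, -0.2276,  0.0475]), array([ 0.4476, -0.2271,  0.0515])]
ring [array([ 0.434 , -0.2422,  0.0475]), array([ 0.4352, -0.2415,  0.0515])]
cross [array([ 0.4564, -0.2145,  0.0475]), array([ 0.4574, -0.2142,  0.0515])]
142 254 276 195 216
265.0 205.5 [ 0.43489775 -0.24139767  0.0495    ]
```

send_rows([
  {"dx":-0.2,"dy":0,"dz":2.0,"wx":0,"wy":0,"wz":0,"jaw":0},
  {"dx":0,"dy":0,"dz":3,"wx":0,"wy":0,"wz":0,"jaw":0},
  {"dx":0,"dy":0,"dz":3,"wx":0,"wy":0,"wz":0,"jaw":0},
  {"dx":0,"dy":0,"dz":2.5,"wx":0,"wy":0,"wz":0,"jaw":0},
  {"dx":0,"dy":0,"dz":1.5,"wx":0,"wy":0,"wz":0,"jaw":0},
  {"dx":0,"dy":0,"dz":0.5,"wx":0,"wy":0,"wz":0,"jaw":0},
  {"dx":0,"dy":0,"dz":0,"wx":0,"wy":0,"wz":0,"jaw":0},
])

```text
time_s: 1.92
tool_pos: [0.4459, -0.2308, 0.0574]
orientation: [-3.076, -0.631, 0.003]
contact_force: [-0.7, 1.0, -0.2]
grip_width: 0.0002
grasp_force: 0.0
```

send_rows([
  {"dx":0,"dy":0,"dz":0.4,"wx":0,"wy":0,"wz":0,"jaw":0},
  {"dx":0,"dy":0,"dz":0.3,"wx":0,"wy":0,"wz":0,"jaw":0},
  {"dx":0,"dy":0,"dz":0.3,"wx":0,"wy":0,"wz":0,"jaw":0},
  {"dx":0,"dy":0,"dz":0.3,"wx":0,"wy":0,"wz":0,"jaw":0},
  {"dx":0,"dy":0,"dz":0.1,"wx":0,"wy":0,"wz":0,"jaw":0},
  {"dx":0,"dy":0,"dz":0.1,"wx":0,"wy":0,"wz":0,"jaw":0},
  {"dx":0,"dy":0,"dz":0,"wx":0,"wy":0,"wz":0,"jaw":0},
])

```text
time_s: 2.5
tool_pos: [0.4474, -0.2311, 0.044]
orientation: [3.075, 0.633, 0.002]
contact_force: [-0.1, -2.1, 2.6]
grip_width: 0.0001
grasp_force: 1.8
```

send_rows([
  {"dx":0,"dy":0,"dz":0.15,"wx":0,"wy":0,"wz":0,"jaw":0},
  {"dx":0,"dy":0,"dz":0.1,"wx":0,"wy":0,"wz":0,"jaw":0},
  {"dx":0,"dy":0,"dz":0,"wx":0,"wy":0,"wz":0,"jaw":0},
])

```text
time_s: 2.75
tool_pos: [0.4474, -0.2311, 0.0416]
orientation: [3.075, 0.633, 0.002]
contact_force: [0.0, -1.6, 4.2]
grip_width: -0.0003
grasp_force: 2.1
```

send_rows([
  {"dx":0,"dy":0,"dz":0.1,"wx":0,"wy":0,"wz":0,"jaw":0},
  {"dx":0,"dy":0,"dz":0,"wx":0,"wy":0,"wz":0,"jaw":0},
])

```text
time_s: 2.92
tool_pos: [0.4475, -0.2311, 0.0415]
orientation: [3.075, 0.633, 0.002]
contact_force: [-3.4, 0.3, 14.6]
grip_width: -0.0002
grasp_force: 7.2
```

send_rows([
  {"dx":0,"dy":0,"dz":0.1,"wx":0,"wy":0,"wz":0,"jaw":0},
  {"dx":0,"dy":0,"dz":0,"wx":0,"wy":0,"wz":0,"jaw":0},
])

```text
time_s: 3.08
tool_pos: [0.4475, -0.2311, 0.0414]
orientation: [3.075, 0.633, 0.003]
contact_force: [-6.3, 2.4, 25.2]
grip_width: -0.0002
grasp_force: 12.0
```

The carrier is home: it stopped at z = 41.5 mm and the force climbed to 25 N. Next I lift and travel to the stand.

send_rows([
  {"dx":0,"dy":0,"dz":-1,"wx":0,"wy":0,"wz":0,"jaw":0},
  {"dx":0,"dy":0,"dz":-3,"wx":0,"wy":0,"wz":0,"jaw":0},
  {"dx":0,"dy":0,"dz":-4,"wx":0,"wy":0,"wz":0,"jaw":8.5},
  {"dx":0,"dy":0,"dz":-4,"wx":0,"wy":0,"wz":0,"jaw":8.5},
  {"dx":0,"dy":0,"dz":-4,"wx":0,"wy":0,"wz":0,"jaw":8.5},
  {"dx":0,"dy":0,"dz":-4,"wx":0,"wy":0,"wz":0,"jaw":8.5},
])

```text
time_s: 3.58
tool_pos: [0.4465, -0.2301, 0.241]
orientation: [3.077, 0.633, 0.0]
contact_force: [1.2, -1.1, -0.8]
grip_width: 0.048
grasp_force: 0.0
```

send_rows([
  {"dx":1.6,"dy":-3.2,"dz":0,"wx":0,"wy":0,"wz":0,"jaw":8.5},
  {"dx":1.6,"dy":-3.2,"dz":0,"wx":0,"wy":0,"wz":0,"jaw":8.5},
  {"dx":1.6,"dy":-3.2,"dz":0,"wx":0,"wy":0,"wz":0,"jaw":8.5},
  {"dx":1.6,"dy":-3.2,"dz":0,"wx":0,"wy":0,"wz":0,"jaw":8.5},
  {"dx":1.6,"dy":-3.2,"dz":0,"wx":0,"wy":0,"wz":0,"jaw":8.5},
  {"dx":1.6,"dy":-3.2,"dz":0,"wx":0,"wy":0,"wz":0,"jaw":8.5},
  {"dx":1.6,"dy":-3.2,"dz":0,"wx":0,"wy":0,"wz":0,"jaw":8.5},
  {"dx":1.6,"dy":-3.2,"dz":0,"wx":0,"wy":0,"wz":0,"jaw":8.5},
  {"dx":1.6,"dy":-3.2,"dz":0,"wx":0,"wy":0,"wz":0,"jaw":8.5},
  {"dx":1.6,"dy":-3.2,"dz":0,"wx":0,"wy":0,"wz":0,"jaw":8.5},
  {"dx":0,"dy":0,"dz":0,"wx":0,"wy":0,"wz":0,"jaw":8.5},
  {"dx":0,"dy":0,"dz":0,"wx":0,"wy":0,"wz":0,"jaw":8.5},
])

```text
time_s: 4.58
tool_pos: [0.4672, 0.1284, 0.2388]
orientation: [3.076, 0.639, -0.0]
contact_force: [-0.3, -0.7, 1.1]
grip_width: 0.0848
grasp_force: 0.0
```

Run:
```python
from h import *
s=snap('wrist','w3');im=cv2.imread('pics/w3.png');cv2.imwrite('pics/w3b.png',cv2.resize(im,(768,576),interpolation=cv2.INTER_CUBIC))
o=env.observe();print(o['tool_pos'],o['orientation'],o['contact_force'],o['q'],proj(s,[[.472,.2135,.15],[.472,.2135,.008],[.533,.086,0]])*1.5)
```

```text
[0.467318   0.12714976 0.23870856] [ 3.07611067e+00  6.36171496e-01 -4.88770210e-04] [ 0.31031393  0.45593155 -0.48256075] [ 1.07512610e-01  2.61456098e-01  1.61820126e+00 -4.36026166e-04
  1.26220779e+00  1.27057081e+00] [[224.46975732 221.21650734]
 [281.97127752 189.36280235]
 [469.62335072 181.79322047]]
```

View pics/w3b.png

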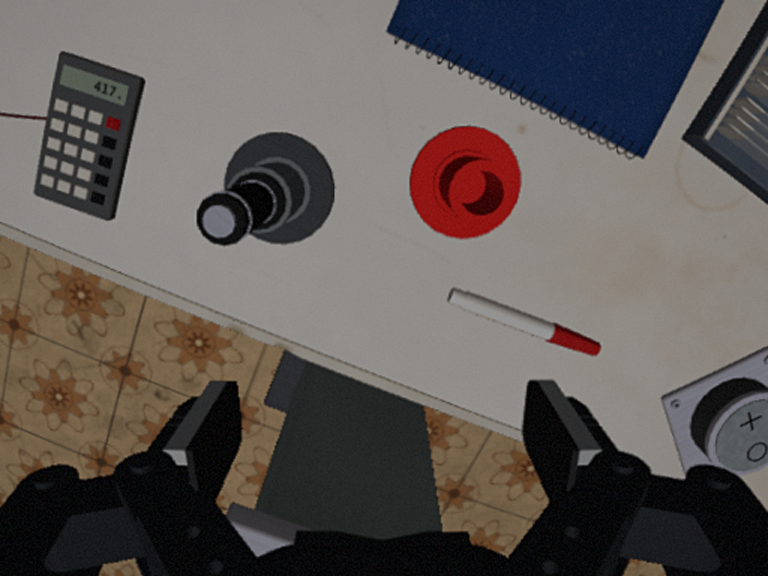

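The stub top is at (219,221) and the foot centre at (280,188), a few pixels from prediction. The calculator, the red stand and the marker are all clear.

Run:
```python
from h import *
from scipy.spatial.transform import Rotation as R
s=load('w3');o=env.observe();M=R.from_rotvec(o['orientation']).as_matrix()
a=ray(s,219/1.5,221/1.5,.15);b=ray(s,280/1.5,188/1.5,.008)
print(a,b)
p=np.array([(a[0]+b[0])/2,(a[1]+b[1])/2,.097]);print(p,M.T@(p-o['tool_pos'])*100)
```

```text
[0.47106031 0.21596788 0.15      ] [0.47236395 0.21521973 0.008     ]
[0.47171213 0.2155938  0.097     ] [ 3.91697862 -7.94906115 14.16684331]
```

send_rows([
  {"dx":1.3,"dy":-2.6,"dz":0,"wx":0,"wy":0,"wz":0,"jaw":8.5},
  {"dx":1.3,"dy":-2.6,"dz":0,"wx":0,"wy":0,"wz":0,"jaw":8.5},
  {"dx":1.3,"dy":-2.7,"dz":0,"wx":0,"wy":0,"wz":0,"jaw":8.5},
  {"dx":0,"dy":0,"dz":1,"wx":0,"wy":0,"wz":0,"jaw":8.5},
  {"dx":0,"dy":0,"dz":2,"wx":0,"wy":0,"wz":0,"jaw":8.5},
  {"dx":0,"dy":0,"dz":2.5,"wx":0,"wy":0,"wz":0,"jaw":8.5},
  {"dx":0,"dy":0,"dz":2.5,"wx":0,"wy":0,"wz":0,"jaw":8.5},
  {"dx":0,"dy":0,"dz":2.5,"wx":0,"wy":0,"wz":0,"jaw":8.5},
  {"dx":0,"dy":0,"dz":2.5,"wx":0,"wy":0,"wz":0,"jaw":8.5},
  {"dx":0,"dy":0,"dz":1.2,"wx":0,"wy":0,"wz":0,"jaw":8.5},
  {"dx":0,"dy":0,"dz":0,"wx":0,"wy":0,"wz":0,"jaw":8.5},
  {"dx":0,"dy":0,"dz":0,"wx":0,"wy":0,"wz":0,"jaw":8.5},
])

```text
time_s: 5.63
tool_pos: [0.4723, 0.2132, 0.0965]
orientation: [3.077, 0.63, -0.002]
contact_force: [0.3, 0.6, 0.8]
grip_width: 0.0857
grasp_force: 0.0
```

send_rows([
  {"dx":0,"dy":0,"dz":0,"wx":0,"wy":0,"wz":0,"jaw":4},
  {"dx":0,"dy":0,"dz":0,"wx":0,"wy":0,"wz":0,"jaw":3.2},
  {"dx":0,"dy":0,"dz":0,"wx":0,"wy":0,"wz":0,"jaw":3.2},
  {"dx":0,"dy":0,"dz":0,"wx":0,"wy":0,"wz":0,"jaw":3.2},
  {"dx":0,"dy":0,"dz":0,"wx":0,"wy":0,"wz":0,"jaw":3.2},
  {"dx":0,"dy":0,"dz":0,"wx":0,"wy":0,"wz":0,"jaw":3.2},
], squeeze=30)

```text
time_s: 6.13
tool_pos: [0.4723, 0.2147, 0.0971]
orientation: [3.077, 0.633, 0.001]
contact_force: [0.1, -0.2, -0.2]
grip_width: 0.0318
grasp_force: 0.0
```

Run:
```python
from h import *
s=snap('wrist','w4');im=cv2.imread('pics/w4.png');cv2.imwrite('pics/w4b.png',cv2.resize(im,(768,576),interpolation=cv2.INTER_CUBIC))
o=env.observe();print(o['tool_pos'],o['orientation'],o['contact_force'],o['grip_width'],proj(s,[[.472,.215,.15]])*1.5)
```

```text
[0.47229629 0.21469925 0.09697247] [3.07702033e+00 6.33303191e-01 6.00049825e-04] [ 0.63073728 -0.15544748  0.26902691] 0.03193548262204221 [[386.54033749 498.65154305]]
```

View pics/w4b.png

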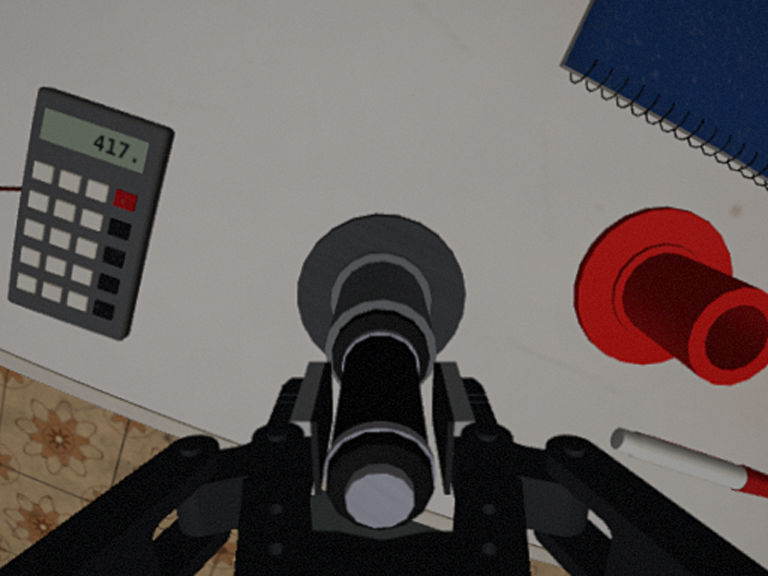

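The handle sits between the pads, with the stub at (379,500) about 1 mm off centre. Closing now.

send_rows([
  {"dx":0,"dy":-0.1,"dz":0,"wx":0,"wy":0,"wz":0,"jaw":2.6},
  {"dx":0,"dy":0,"dz":0,"wx":0,"wy":0,"wz":0,"jaw":2},
  {"dx":0,"dy":0,"dz":0,"wx":0,"wy":0,"wz":0,"jaw":1.5},
  {"dx":0,"dy":0,"dz":0,"wx":0,"wy":0,"wz":0,"jaw":1.5},
], squeeze=50)

```text
time_s: 6.52
tool_pos: [0.4719, 0.2156, 0.097]
orientation: [3.077, 0.633, 0.0]
contact_force: [-0.7, -1.0, 3.7]
grip_width: 0.0252
grasp_force: 48.9
```

send_rows([
  {"dx":0,"dy":0,"dz":-0.5,"wx":0,"wy":0,"wz":0,"jaw":1.5},
  {"dx":0,"dy":0,"dz":-1,"wx":0,"wy":0,"wz":0,"jaw":1.5},
  {"dx":0,"dy":0,"dz":-1.5,"wx":0,"wy":0,"wz":0,"jaw":1.5},
  {"dx":0,"dy":0,"dz":-2,"wx":0,"wy":0,"wz":0,"jaw":1.5},
  {"dx":0,"dy":0,"dz":-2,"wx":0,"wy":0,"wz":0,"jaw":1.5},
  {"dx":0,"dy":0,"dz":-1,"wx":0,"wy":0,"wz":0,"jaw":1.5},
  {"dx":0,"dy":0,"dz":-1,"wx":0,"wy":0,"wz":0,"jaw":1.5},
  {"dx":0,"dy":0,"dz":-1,"wx":0,"wy":0,"wz":0,"jaw":1.5},
  {"dx":0,"dy":0,"dz":0,"wx":0,"wy":0,"wz":0,"jaw":1.5},
])

```text
time_s: 7.27
tool_pos: [0.4725, 0.2158, 0.1985]
orientation: [-3.077, -0.633, -0.004]
contact_force: [0.5, 0.3, -0.6]
grip_width: 0.0247
grasp_force: 49.1
```

send_rows([
  {"dx":-1.0,"dy":1.9,"dz":0,"wx":0,"wy":0,"wz":0,"jaw":1.5},
  {"dx":-1.72,"dy":3.25,"dz":0,"wx":0,"wy":0,"wz":0,"jaw":1.5},
  {"dx":-1.72,"dy":3.25,"dz":0,"wx":0,"wy":0,"wz":0,"jaw":1.5},
  {"dx":-1.72,"dy":3.25,"dz":0,"wx":0,"wy":0,"wz":0,"jaw":1.5},
  {"dx":-1.72,"dy":3.25,"dz":0,"wx":0,"wy":0,"wz":0,"jaw":1.5},
  {"dx":-1.72,"dy":3.25,"dz":0,"wx":0,"wy":0,"wz":0,"jaw":1.5},
  {"dx":-1.72,"dy":3.25,"dz":0,"wx":0,"wy":0,"wz":0,"jaw":1.5},
  {"dx":-1.72,"dy":3.25,"dz":0,"wx":0,"wy":0,"wz":0,"jaw":1.5},
  {"dx":-1.72,"dy":3.25,"dz":0,"wx":0,"wy":0,"wz":0,"jaw":1.5},
  {"dx":-1.72,"dy":3.25,"dz":0,"wx":0,"wy":0,"wz":0,"jaw":1.5},
  {"dx":-1.72,"dy":3.25,"dz":0,"wx":0,"wy":0,"wz":0,"jaw":1.5},
  {"dx":-1.72,"dy":3.25,"dz":0,"wx":0,"wy":0,"wz":0,"jaw":1.5},
])

```text
time_s: 8.27
tool_pos: [0.4366, -0.2106, 0.196]
orientation: [-3.076, -0.633, 0.002]
contact_force: [0.6, 0.3, -1.2]
grip_width: 0.0252
grasp_force: 49.2
```

send_rows([
  {"dx":-1.0,"dy":1.8,"dz":1.5,"wx":0,"wy":0,"wz":0,"jaw":1.5},
  {"dx":-0.6,"dy":1.1,"dz":1.5,"wx":0,"wy":0,"wz":0,"jaw":1.5},
  {"dx":0,"dy":0,"dz":1.2,"wx":0,"wy":0,"wz":0,"jaw":1.5},
  {"dx":0,"dy":0,"dz":0,"wx":0,"wy":0,"wz":0,"jaw":1.5},
  {"dx":0,"dy":0,"dz":0,"wx":0,"wy":0,"wz":0,"jaw":1.5},
])

```text
time_s: 8.68
tool_pos: [0.4335, -0.2415, 0.1538]
orientation: [-3.075, -0.632, 0.003]
contact_force: [0.6, -0.0, -0.7]
grip_width: 0.0248
grasp_force: 49.2
```

Run:
```python
from h import *
s=snap('wrist','w5');im=cv2.imread('pics/w5.png');cv2.imwrite('pics/w5b.png',cv2.resize(im,(768,576),interpolation=cv2.INTER_CUBIC))
o=env.observe();t=o['tool_pos'];print(t,o['orientation'],o['contact_force'],o['grip_width'],o['q'],proj(s,[t-[0,0,.085],t+[0,0,.053],[.4348,-.2418,.0415],[.447,-.2285,.0415]])*1.5)
```

```text
[ 0.4341516  -0.24162979  0.15468901] [-3.07636461e+00 -6.33345751e-01  8.90114430e-04] [-0.73655225  0.18057001 -0.73871252] 0.02504245644507478 [-6.62258387e-01  3.70250205e-01  1.71286411e+00  3.27646383e-05
  1.05938600e+00  5.02446072e-01] [[385.94928518 300.06602154]
 [389.13211671 499.31824237]
 [386.44758276 282.29829696]
 [372.53627088 252.31409675]]
```

View pics/w5b.png

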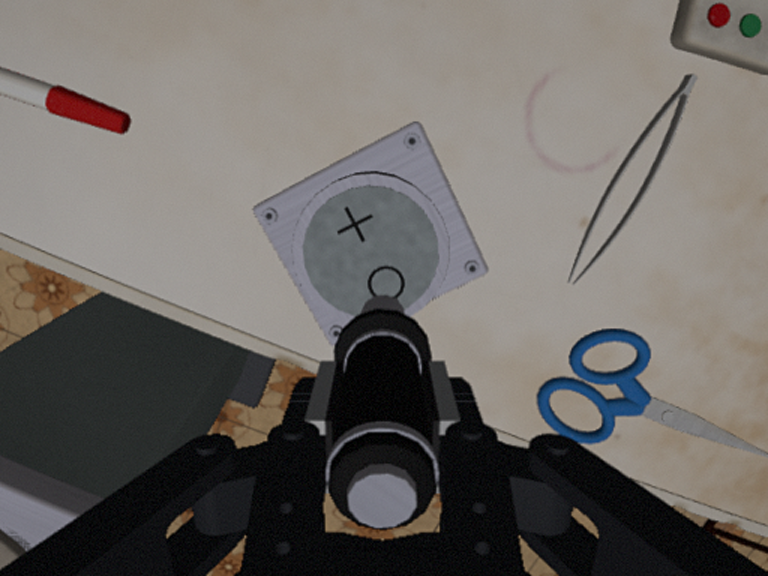

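The ring is at (386,282), as predicted, and the nose tip is just below it at about (384,300), since it is still 28 mm up. The stub at (381,500) implies almost no tilt. I'll descend to just above the mark.

send_rows([
  {"dx":0.05,"dy":0.0,"dz":0.8,"wx":0,"wy":0,"wz":0,"jaw":1.5},
  {"dx":0,"dy":0,"dz":0.8,"wx":0,"wy":0,"wz":0,"jaw":1.5},
  {"dx":0,"dy":0,"dz":0.5,"wx":0,"wy":0,"wz":0,"jaw":1.5},
  {"dx":0,"dy":0,"dz":0.2,"wx":0,"wy":0,"wz":0,"jaw":1.5},
  {"dx":0,"dy":0,"dz":0,"wx":0,"wy":0,"wz":0,"jaw":1.5},
  {"dx":0,"dy":0,"dz":0,"wx":0,"wy":0,"wz":0,"jaw":1.5},
  {"dx":0,"dy":0,"dz":0,"wx":0,"wy":0,"wz":0,"jaw":1.5},
])

```text
time_s: 9.32
tool_pos: [0.4349, -0.2418, 0.1321]
orientation: [3.077, 0.633, 0.001]
contact_force: [-0.4, 0.6, -2.4]
grip_width: 0.0248
grasp_force: 49.2
```

Run:
```python
from h import *
s=snap('wrist','w6');im=cv2.imread('pics/w6.png')
q=snap('scene','s6');t6=snap('top','t6');ts=cv2.imread('pics/t6.png')
a=cv2.resize(im[130:230,205:305],None,fx=5,fy=5,interpolation=cv2.INTER_CUBIC)
c=proj(q,[[.4348,-.2418,.06]])[0];print(c)
cv2.imwrite('pics/w6b.png',a)
o=env.observe();t=o['tool_pos'];print(t,o['contact_force'],(proj(s,[t-[0,0,.085],[.4348,-.2418,.0415]])-[205,130])*5)
```

```text
[347.87845526 169.85980417]
[ 0.4348006  -0.24189258  0.13206415] [-0.34675573 -0.26048713 -1.51606494] [[257.51662538 352.9997892 ]
 [256.71593681 340.77017283]]
```

View pics/w6b.png

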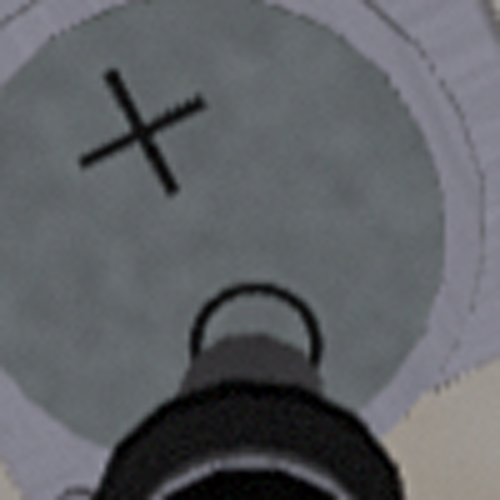

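The ring is centred at about (256,344), as predicted. The grey barrel edge is at y≈335, centred at x≈255. I'll check that edge against the expected pose.

Run:
```python
from h import *
from scipy.spatial.transform import Rotation as R
s=load('w6');o=env.observe();t=o['tool_pos'];X=R.from_rotvec(o['orientation']).as_matrix()[:,0];Y=R.from_rotvec(o['orientation']).as_matrix()[:,1]
f=lambda p:((proj(s,[p])-[205,130])*5)[0].round(1)
for h in(-.004,0,.004):
    b=t-[0,0,.085+h];print(h,f(b+X*.010+[0,0,.016]),'collar',f(b+X*.018+[0,0,.058]),'nose front',f(b+X*.003))
```

```text
-0.004 [258.8 329.8] collar [261.8 379.4] nose front [257.8 342.1]
0 [258.6 320.6] collar [261.5 367.1] nose front [257.6 333.4]
0.004 [258.4 311.8] collar [261.2 355.3] nose front [257.4 325. ]
```

The edges sit 1–1.5 mm toward −x with no tilt, so I nudge +1 mm. Then I go down gently to the expected half-way height, TCP about 0.1213.

send_rows([
  {"dx":0.1,"dy":0,"dz":0.1,"wx":0,"wy":0,"wz":0,"jaw":1.5},
  {"dx":0,"dy":0,"dz":0.1,"wx":0,"wy":0,"wz":0,"jaw":1.5},
  {"dx":0,"dy":0,"dz":0.1,"wx":0,"wy":0,"wz":0,"jaw":1.5},
  {"dx":0,"dy":0,"dz":0,"wx":0,"wy":0,"wz":0,"jaw":1.5},
])

```text
time_s: 9.8
tool_pos: [0.4355, -0.2413, 0.1286]
orientation: [-3.077, -0.633, 0.0]
contact_force: [0.6, -0.6, -1.4]
grip_width: 0.0253
grasp_force: 49.2
```

```bash
cat > f.py <<'E'
from h import *
F=[];Z=[]
for i in range(12):
    env.snapshot('wrist');o=env.observe();F.append(o['contact_force'][2]);Z.append(o['tool_pos'][2])
print(np.mean(F),np.std(F)/12**.5,np.mean(Z),o['time_s'],o['tool_pos'])
E
python3 f.py
```

```text
-0.9549010365652139 0.14787165148023187 0.12879809858633293 10.4 [ 0.43558078 -0.24137795  0.12882119]
```

send_rows([
  {"dx":0,"dy":0,"dz":0.1,"wx":0,"wy":0,"wz":0,"jaw":1.5},
  {"dx":0,"dy":0,"dz":0.1,"wx":0,"wy":0,"wz":0,"jaw":1.5},
  {"dx":0,"dy":0,"dz":0.1,"wx":0,"wy":0,"wz":0,"jaw":1.5},
  {"dx":0,"dy":0,"dz":0.1,"wx":0,"wy":0,"wz":0,"jaw":1.5},
  {"dx":0,"dy":0,"dz":0,"wx":0,"wy":0,"wz":0,"jaw":1.5},
])

```text
time_s: 10.82
tool_pos: [0.4356, -0.2414, 0.1247]
orientation: [3.077, 0.633, 0.0]
contact_force: [0.8, -0.4, 0.9]
grip_width: 0.025
grasp_force: 49.2
```

```bash
python3 f.py
```

```text
0.449894183919487 0.11391531534659759 0.12484947577992421 11.4167 [ 0.43559896 -0.24139954  0.12482183]
```

The force rose 1.4 N, so the nose is in about 1.7 mm, and first touch was at TCP 0.1265 as expected. 3.5 mm more to go.

send_rows([
  {"dx":0,"dy":0,"dz":0.1,"wx":0,"wy":0,"wz":0,"jaw":1.5},
  {"dx":0,"dy":0,"dz":0.1,"wx":0,"wy":0,"wz":0,"jaw":1.5},
  {"dx":0,"dy":0,"dz":0.1,"wx":0,"wy":0,"wz":0,"jaw":1.5},
  {"dx":0,"dy":0,"dz":0.05,"wx":0,"wy":0,"wz":0,"jaw":1.5},
  {"dx":0,"dy":0,"dz":0,"wx":0,"wy":0,"wz":0,"jaw":1.5},
])

```text
time_s: 11.83
tool_pos: [0.4356, -0.2414, 0.1212]
orientation: [3.077, 0.633, 0.0]
contact_force: [-0.5, -0.0, 0.6]
grip_width: 0.0247
grasp_force: 49.2
```

```bash
python3 f.py
python3 - <<'E'
from h import *
s=snap('wrist','w7');im=cv2.imread('pics/w7.png')
cv2.imwrite('pics/w7b.png',cv2.resize(im[130:230,205:305],None,fx=5,fy=5,interpolation=cv2.INTER_CUBIC))
o=env.observe();t=o['tool_pos'];print((proj(s,[t+[0,0,.0415-t[2]],[.4348,-.2418,.0415]])-[205,130])*5)
E
```

```text
1.6538320987998454 0.13216732674536977 0.12135226877389789 12.4333 [ 0.43561963 -0.24140566  0.12135206]
[[257.6968946  364.15999957]
 [258.17269816 370.05237881]]
```

View pics/w7b.png

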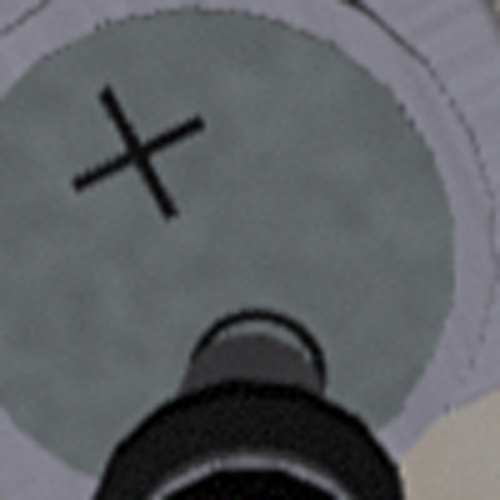

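The ring's top edge is at (257,312), so its centre is at about y=373, and the barrel is centred on it at x≈254. The force rise of about 2.6 N means the nose is in about 5–5.7 mm. The tip is within about 1–2 mm of the ring's centre, so I'm handing in.

```bash
python3 -c "
from cell import env
print(env.close_job())"
```

```text
the job is handed in; nothing more can be done
None
```

The carrier is pushed fully home and the probe is held upright on the ring mark, its nose about half way in at roughly 2.5 N; the job is handed in, but no verdict was returned.

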